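# Free the seized knob and square the note pad

## Robot

A 6-joint arm with a two-finger parallel gripper is mounted at the origin on a cart in front of the work surface, level with it; the furniture and walls round the work are solid. World frame = base frame: x ahead of the robot, y to its left, z up, the work surface at z = 0. Lengths are in mm, angles in degrees, forces in N, time in s.
With the tool pointing down it reaches from about 350 to 850 mm from the base axis. Payload 8.1 kg.
Tool frame: the origin (TCP) lies between the finger pads; the fingertips stand 22 mm ahead of it and the grasp point (between the pads) lies 3 mm ahead of it; z points along the fingers, y is the line along which they close (so a half turn about z gives the same grasp; the last joint's range is limited). The gripper opens to 85 mm and grips with 20 to 120 N. Pads are 22 mm wide; open, the fingers measure 114 mm over their backs; the gripper's body (76 mm by 85 mm) begins 54 mm behind the grasp point. The pads swing forward as they close: fully open they stand 13 mm farther back than shut.
Start: joints at [-73.018, 7.471, 85.268, -0, 87.261, -4.893], TCP at [223.575, -556.794, 253.292] pointing down, gripper open.
Joint ranges: [-169.43, 169.43], [-51.17, 129.36], [1.28, 143.12], [-76.62, 256.62], [0, 156.53], [-152.29, 152.29]. Speed limits (degrees/s): [136.94, 136.94, 159.86, 180, 180, 180].

## Interface

Orientations are given as [roll, pitch, yaw] about the fixed x, y, z axes, in that order (R = Rz(yaw) Ry(pitch) Rx(roll)).
In Python, from bench import sense, snapshot, calibration, hand_in gives the robot as it stands.
- The arm moves only by the shell command python3 -m crank 'ROWS' [FORCE]. ROWS is JSON, a list of rows, each a list of 5 numbers: the shift along the tool's x, y, z in cm, then the turn about the tool's z in rad, then the finger opening in cm, from 0 to 8.54. A call has 1 to 20 rows; each row is the pose to reach, as a shift and turn from the pose commanded when the call began, along the tool's axes at that moment; what a row does not reach only later rows make up. A row lasts 1/10 s, in which the tool goes at most 50 mm and 8.59 degrees, less where a joint would pass 70% of its speed; a pose out of reach is approached as far as the arm can. A call with a gripper value outside its range is refused whole. The fingers move at their own pace and stop on an object; FORCE is the grip in N (left out, the last holds). Time passes only in rows, so rows that repeat a pose let the fingers close. It gives the time, the measured TCP pose, the force, the opening and the grip force at its end, in the units of the state.
- sense(): the state, without advancing time (a new reading comes with each control period).
- snapshot(name): name is "scene" or "top"; returns (picture, depth): 420x560x3 uint8, red, green, blue; 420x560 float32, mm along the optical axis (not along the pixel's ray), 0 where there is no reading.
- calibration(name): a dict with "fovy" (degrees; the focal length in pixels is half the picture's height over the tangent of half this angle, whatever the lens; pixels are square), "cx", "cy" (the principal point, pixels), "k1" (the pictures are not rectified: a ray, as slopes to the right and down, at radius r is drawn at 1 + k1 r^2 times it, then the intrinsics apply), "rvec" (rotation vector, rad) and "tvec" (3), from world to camera coordinates, as OpenCV has them. Camera axes: x right, y down, z forward; pixel columns grow to the right and rows downward; lengths in mm; the calibration is good to about 2 mm. A picture is of the moment at which its call begins. calibration takes no time and is no camera call.
- hand_in(): hands the job in; it is judged then, once.
The state is a dict: "time": time; "joint_pos": joint angles; "qd": joint speeds; "joint_efforts": joint torques, N m; "tool_pos": TCP position; "tcp_rot": TCP orientation; "ft_force": force on the tool from outside, world axes, zero at the start; "wrist_torque": the same for the moment, N m; "finger_gap": finger opening in mm; "grip_force": force on a finger pad.
Only numpy, scipy, OpenCV 4.12 (cv2) and the standard library are available. Lean on these libraries where they do the work, as an engineer would, in place of code of your own. Each camera call takes 0.05 s, during which the arm holds its last target. There are 200 camera calls.

## Task

The red knob that drives the guide of the squaring jig has seized. Break it loose with a short firm clockwise twist, then turn it on freely until the guide has pushed the note pad square and flush against the fence, and press it home lightly for a moment, feeling for it, without squashing the pad. Leave the guide resting against the squared pad and let go; leave the mug, the glue stick and the binder clip alone.

Things in the scene. Friction and masses are not known exactly. Their poses are not given: they have to be found in the camera images.
- jig: Squaring jig fixed to the worktop: grey bed 163 (its x) x 260 mm (y), upper face 10 mm above its origin, which is on the worktop near the bed's middle. x points from the front to the back, z up. A blue gear housing (48 x 78 mm, top 36 mm above the worktop) with the knob stands at the front at x -82 to -34 mm, y 22 to 100 mm. Place and heading vary
- guide: Guide: upright aluminium plate 105 mm long (jig x), top 26 mm above the bed, sprung on a steel rack behind it. Moves only along the jig's y, towards the fence (-y), 20 mm per rad of the knob. Once the pad is seated its springs yield 1 mm per 4 N, at most 6 mm; 10 N on the pad is felt as 0.2 N m at the knob. Stays where left. Origin: on its pushing face at bed height; axes as the jig's
- guide_face (a point): Point on the guide's pushing face (towards jig -y), 6 mm above the bed, opposite the middle of the pad; axes as the jig's. The fence it works against is a fixed aluminium bar 26 mm high at the jig's -y end, facing +y; its face is set anew each time between y = -99 and -85 mm in the jig and is not measured, so where the pad seats must be felt (or seen)
- knob (a joint): Angle of the knob: 0 as found, growing as it is turned clockwise seen from above, up to 3.2 rad. Seized: after about 0.1 rad of play it takes 0.5 to 0.6 N m, most near 0.2 rad; this dies away by 0.4 rad, where it may jump on a little, and from 0.6 rad it turns freely (about 0.05 N m) until the pad seats, at 1.4 to 2.2 rad
- knob_grip (a point): Middle of the knob's grip on its vertical axis, 60 mm above the worktop: a red upright bar 44 mm long (this point's x), 13 mm thick (its y), from 45 to 72 mm above the worktop, on a black disc 34 mm across whose upper side is 45 mm above the worktop. Turns with the knob; at angle 0 the bar lies along the jig's x
- pad: Square pad of sticky notes, 76 x 76 mm, 10 to 14 mm high, about 0.12 kg, lying loose and a little askew on the bed between guide and fence. Origin: centre of its underside
- mug: White spotted mug, 82 mm wide, 91 mm high, bystander; origin centre of its underside
- glue_stick: White glue stick with black cap lying on its side, 25 x 90 mm, bystander; origin centre of its underside
- clip: Large black binder clip lying on its side, 57 x 41 x 17 mm, bystander; origin centre of its underside

How it is judged:
By the outcome, as a careful person would: the job done as asked, in the order asked, and still so for the second after the job is handed in, with the robot touching nothing.
It also fails if it takes over 51 s, if anything falls off the work surface, if the arm or the gripper's body presses on something with over 40 N, if the wrist force passes 120 N, or if a joint passes its speed limit or range.

## Working session

There is one attempt and no reset: what is moved stays moved. The work goes in short steps, Python scripts to look and compute and a shell command to move; the robot and the scene stay as the last step left them, time stands still between calls to the robot, and variables do not carry over. Pictures are saved under pics/ and viewed, at most 10 in all, crops included, and the job is handed in when it is done.

```bash
mkdir -p pics; ls; cat > h.py <<'E'
import numpy as np,cv2
from bench import sense,snapshot,calibration,hand_in
def cam(n):
    c=calibration(n); f=210/np.tan(np.radians(c["fovy"])/2)
    R=cv2.Rodrigues(np.array(c["rvec"],float))[0]; t=np.array(c["tvec"],float).ravel()
    return c,f,R,t
def rays(n,uv):
    c,f,R,t=cam(n); uv=np.asarray(uv,float).reshape(-1,2)
    d=(uv-[c["cx"],c["cy"]])/f; s=d.copy()
    for _ in range(20): s=d/(1+c["k1"]*(s**2).sum(1,keepdims=True))
    return -R.T@t, np.c_[s,np.ones(len(s))]@R, s
def plane(n,uv,z):
    o,d,_=rays(n,uv); return o+d*((z-o[2])/d[:,2])[:,None]
def bydepth(n,uv,dep):
    o,d,_=rays(n,uv); uv=np.asarray(uv).reshape(-1,2).astype(int)
    return o+d*dep[uv[:,1],uv[:,0]][:,None]
E
python3 - <<'E'
from h import *
for n in("scene","top"):
    p,d=snapshot(n); cv2.imwrite(f"pics/{n}0.png",p[:,:,::-1]); np.save(f"{n}0.npy",d); np.save(f"{n}0p.npy",p)
    print(n,calibration(n),(d==0).mean())
print(sense())
E
```

```text
pics
scene {'fovy': 45.74565584404571, 'cx': 273.8152026161445, 'cy': 197.45299344154733, 'k1': -0.012380765754040778, 'rvec': array([ 0.93404996, -2.50968529,  1.01292039]), 'tvec': array([ 426.92881538,  238.29779552, 1374.27985688])} 0.004081632653061225
top {'fovy': 50.00942718655298, 'cx': 276.0763296668532, 'cy': 210.5145274690588, 'k1': -0.010896933944103413, 'rvec': array([ 2.12974213, -2.16682337,  0.20214432]), 'tvec': array([  61.83046864,  503.05096621, 1077.68914907])} 0.0039880952380952385
{'time': 0.1, 'joint_pos': array([-7.30183585e+01,  7.51043731e+00,  8.53238523e+01,  1.76764448e-03,
        8.72633078e+01, -4.89470336e+00]), 'qd': array([ 0.05406794, -0.11849234, -0.11642069,  0.00831112, -0.06176728,
        0.03090887]), 'joint_efforts': array([ 2.22264345e-03, -5.70951319e+01, -5.01942301e+01, -1.93187097e-04,
        8.13948456e-03, -4.43319902e-05]), 'tool_pos': array([ 223.43910296, -556.33534243,  252.34511379]), 'tcp_rot': array([-1.79902909e+02, -1.00865161e-02,  2.18762504e+01]), 'ft_force': array([ 0.31955426,  0.8189841 , -0.82194386]), 'wrist_torque': array([-0.02581635, -0.02236044,  0.03942783]), 'grip_force': 0.0, 'finger_gap': 85.34191647724829}
```

View pics/scene0.png

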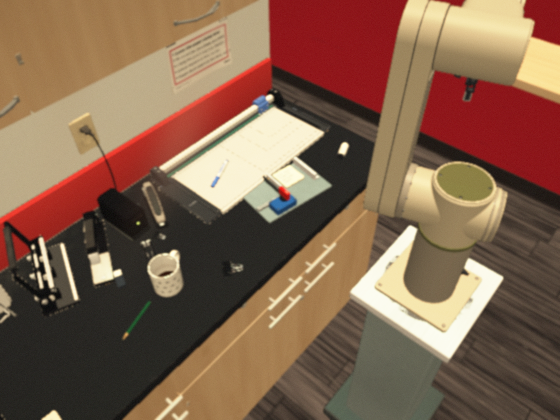

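View pics/top0.png

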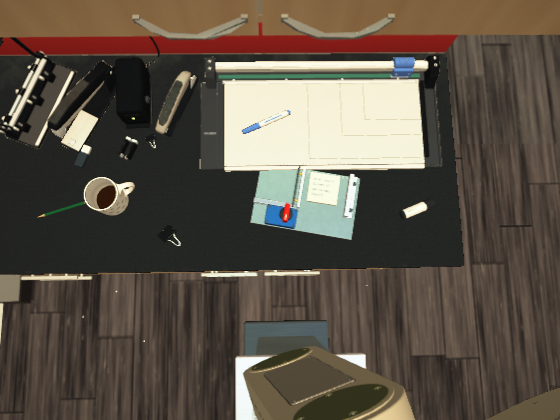

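The scene view shows the jig at about (287,192) with the red knob at (284,193). In the top view the knob is at (286,212), the blue housing at (281,215), the guide near (299,187), the pad at (323,187) and the fence at (351,196). The mug, glue stick and clip are all clear of the jig.

```bash
cat > m.py <<'E'
from h import *
def mask(p,col,box):
    r,g,b=[p[:,:,i].astype(int) for i in range(3)]
    m={"red":(r>110)&(r>2*g)&(r>2*b),"blue":(b>70)&(b>1.8*r)&(b>1.3*g),"bed":(g>r+15)&(b>r+10)&(g>80)&(b<1.3*g),"pad":(r>180)&(g>170)&(b>120)}[col].astype(np.uint8)
    k=np.zeros_like(m);x0,y0,x1,y1=box;k[y0:y1,x0:x1]=1
    return m*k
BT=(245,160,365,245); BS=(235,150,335,225)
E
python3 - <<'E'
from m import *
P={n:(np.load(f"{n}0p.npy"),np.load(f"{n}0.npy")) for n in("scene","top")}
cs={}
for n,B in(("top",BT),("scene",BS)):
    p,d=P[n]
    for c in("red","blue","bed","pad"):
        m=mask(p,c,B); v,u=np.nonzero(m)
        if len(u)<5: print(n,c,len(u));continue
        X=bydepth(n,np.c_[u,v],d)
        z=X[:,2]; 
        print(n,c,len(u),"px",u.mean().round(1),v.mean().round(1),"z pct",np.percentile(z,[5,50,95]).round(1),"xy med",np.median(X[:,:2],0).round(1))
        h=np.percentile(z,95)if c in("red",)else np.median(z)
        S=X[abs(z-h)<6]
        print("   rect of top",cv2.minAreaRect(S[:,:2].astype(np.float32)),len(S))
        cs[n,c]=(u.mean(),v.mean())
for c in("red","pad"):
  if ("top",c) in cs and("scene",c) in cs:
    o1,d1,_=rays("top",cs["top",c]);o2,d2,_=rays("scene",cs["scene",c])
    A=np.c_[d1[0],-d2[0]];s=np.linalg.lstsq(A,o2-o1,rcond=None)[0]
    a=o1+d1[0]*s[0];b=o2+d2[0]*s[1];print(c,"tri",((a+b)/2).round(1),"gap",np.linalg.norm(a-b).round(1))
t=cv2.resize(P["top"][0][155:245,245:365,::-1],None,fx=6,fy=6,interpolation=2)
cv2.imwrite("pics/c0.png",t)
E
```

```text
top red 91 px 286.0 212.2 z pct [46.2 72.3 75.5] xy med [494.8  30. ]
   rect of top ((494.7769775390625, 29.160953521728516), (12.2246732711792, 40.89075469970703), 80.84379577636719) 73
top blue 434 px 279.0 216.9 z pct [31.9 37.3 41.4] xy med [486.5  51. ]
   rect of top ((491.1048278808594, 41.8251953125), (75.28211212158203, 47.212181091308594), 79.63639068603516) 401
top bed 3605 px 303.2 204.1 z pct [ 7.7 11.5 21.5] xy med [519.2 -17.6]
   rect of top ((535.8523559570312, -23.634353637695312), (260.2433166503906, 160.86697387695312), 79.3374252319336) 3382
top pad 2657 px 314.1 179.7 z pct [13.2 20.1 37.6] xy med [589.6 -58.2]
   rect of top ((564.7023315429688, -23.389511108398438), (308.9897766113281, 150.3470001220703), 89.27131652832031) 2098
scene red 82 px 283.5 192.7 z pct [48.9 64.1 73.2] xy med [493.6  37.2]
   rect of top ((493.8353576660156, 35.566871643066406), (12.001999855041504, 41.74797439575195), 81.27588653564453) 35
scene blue 255 px 281.6 204.5 z pct [19.7 33.6 39.2] xy med [481.2  58.8]
   rect of top ((487.7878723144531, 48.58495330810547), (76.78304290771484, 45.071712493896484), 72.73693084716797) 194
scene bed 45 px 284.0 204.1 z pct [ 9.1 19.4 37.4] xy med [481.2  48.2]
   rect of top ((474.41094970703125, 56.49250030517578), (84.06832122802734, 33.531219482421875), 53.39478302001953) 17
scene pad 3617 px 271.5 176.8 z pct [ 5.9 14.1 23.7] xy med [615.5 -41.7]
   rect of top ((569.597900390625, -36.8118896484375), (302.01324462890625, 343.48492431640625), 44.25368881225586) 2710
red tri [498.   30.   55.1] gap 2.5
pad tri [598. -41.   9.] gap 23.2
```

View pics/c0.png

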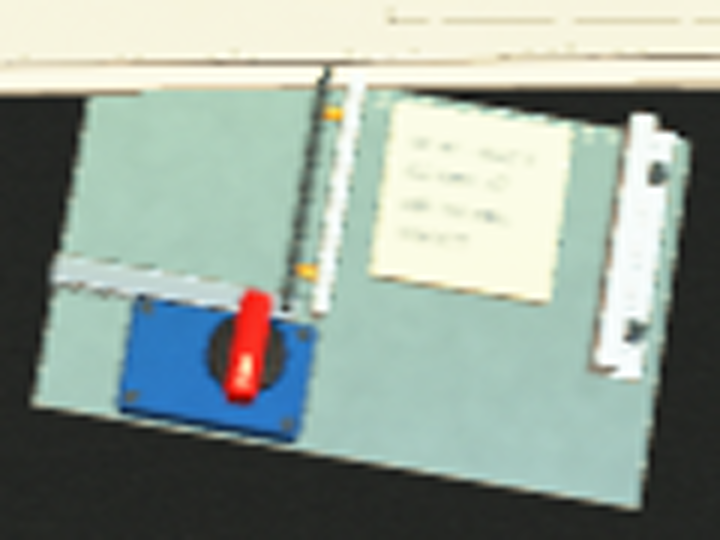

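The crop shows the bed tilted by about 10.7°, so jig x points along world yaw -10.7°, with the bar along it. The pad is askew, nearly parallel to the image edges. Bar size (41 x 12 mm), bar top (~73 mm), bed size (260 x 161 mm) and bed height (11 mm) all fit the text. The knob axis is at about (495, 30.5). I approach with yaw 169.3° so that joint 6 has room to turn clockwise.

```bash
python3 -m crank '[[47.1,-44.4,10.2,-2.573,5],[47.1,-44.4,10.2,-2.573,5],[47.1,-44.4,10.2,-2.573,5],[47.1,-44.4,10.2,-2.573,5],[47.1,-44.4,10.2,-2.573,5],[47.1,-44.4,10.2,-2.573,5],[47.1,-44.4,10.2,-2.573,5],[47.1,-44.4,10.2,-2.573,5],[47.1,-44.4,10.2,-2.573,5],[47.1,-44.4,10.2,-2.573,5],[47.1,-44.4,10.2,-2.573,5],[47.1,-44.4,10.2,-2.573,5],[47.1,-44.4,10.2,-2.573,5],[47.1,-44.4,10.2,-2.573,5],[47.1,-44.4,10.2,-2.573,5],[47.1,-44.4,10.2,-2.573,5],[47.1,-44.4,10.2,-2.573,5],[47.1,-44.4,10.2,-2.573,5],[47.1,-44.4,10.2,-2.573,5],[47.1,-44.4,10.2,-2.573,5]]' 80
python3 -c "
from h import *
s=sense();print(s)
print(-cam('top')[2].T@cam('top')[3],-cam('scene')[2].T@cam('scene')[3])"
```

```text
time: 2.1
tool_pos: [495.1, 30.7, 151.2]
tcp_rot: [180.0, -0.0, 169.1]
ft_force: [-0.2, -0.3, -0.2]
finger_gap: 50.1
grip_force: 0.0
{'time': 2.1, 'joint_pos': array([-2.37954710e+00, -4.52976942e+00,  1.08355391e+02,  1.76374951e-03,
        7.61853766e+01, -8.14755324e+01]), 'qd': array([ 0.02156098,  0.01642458, -0.06341475,  0.01451381,  0.07679674,
       -0.60266779]), 'joint_efforts': array([ 4.73130844e-02, -4.34081733e+01, -4.75643170e+01,  3.04868983e-03,
        4.88863239e-03, -5.34863421e-02]), 'tool_pos': array([495.13070524,  30.67937295, 151.18707679]), 'tcp_rot': array([ 1.79999937e+02, -1.11302816e-02,  1.69095564e+02]), 'ft_force': array([-0.24016159, -0.27306132, -0.23938741]), 'wrist_torque': array([-0.01159751, -0.00095235, -0.03206418]), 'grip_force': 0.0, 'finger_gap': 50.106716982488074}
[ 323.71899236   83.07623398 1143.06672457] [-210.54635438  863.66291539 1156.48423206]
```

```bash
python3 -m crank '[[0,0,4,0,5],[0,0,7,0,5],[0,0,8,0,5],[0,0,8,0,4],[0,0,8,0,3],[0,0,8,0,2],[0,0,8,0,1.7],[0,0,8,0,1.5]]' 20
python3 -m crank '[[0,0,0,0,1],[0,0,0,0,1],[0,0,0,0,1],[0,0,0,0,1],[0,0,0,0,1]]' 20
python3 -c "
from h import *
s=sense();print(s['wrist_torque'],s['ft_force'])
p,d=snapshot('top');cv2.imwrite('pics/c1.png',cv2.resize(p[150:250,240:370,::-1],None,fx=5,fy=5))"
```

```text
time: 2.9
tool_pos: [496.0, 30.7, 72.4]
tcp_rot: [180.0, 0.1, 169.3]
ft_force: [0.7, -0.4, 0.4]
finger_gap: 14.8
grip_force: 0.0
time: 3.4
tool_pos: [495.9, 30.3, 72.4]
tcp_rot: [-180.0, 0.1, 169.3]
ft_force: [-2.2, -4.0, 7.7]
finger_gap: 12.7
grip_force: 21.4
[-0.40125083  0.2643207   0.02245187] [-2.21538279 -3.98855577  7.7328655 ]
```

View pics/c1.png

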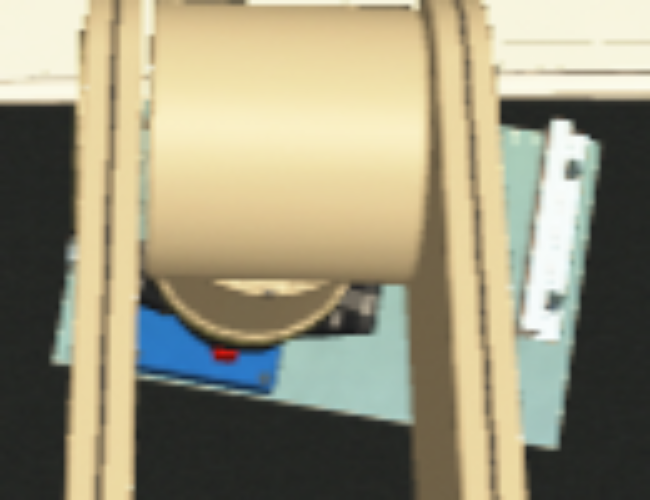

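The arm hides the knob in the top view, but the gap of 12.7 mm and the 21 N grip show the bar is held. Next I firm the grip and twist.

```bash
python3 -m crank '[[0,0,0,0,1],[0,0,0,0,1],[0,0,0,0.08,1],[0,0,0,0.16,1],[0,0,0,0.22,1]]' 90
python3 -c "
from h import *
s=sense();print(s['wrist_torque'],s['ft_force'])"
python3 -m crank '[[0,0,0,0.08,1],[0,0,0,0.16,1],[0,0,0,0.24,1]]'
python3 -c "
from h import *
s=sense();print(s['wrist_torque'],s['ft_force'])"
```

```text
time: 3.95
tool_pos: [495.9, 30.1, 72.5]
tcp_rot: [-179.9, 0.1, 156.6]
ft_force: [-1.5, -3.3, 7.7]
finger_gap: 11.5
grip_force: 71.6
[-0.94664085  0.63910019  0.72109822] [-1.46951643 -3.26800793  7.67872494]
time: 4.25
tool_pos: [495.8, 29.9, 72.6]
tcp_rot: [-180.0, 0.1, 142.8]
ft_force: [-4.2, -4.6, 8.3]
finger_gap: 11.3
grip_force: 71.3
[-1.2070605   0.79858828  0.12929944] [-4.24978203 -4.56120912  8.26878102]
```

```bash
cat > t.py <<'E'
from h import *
s=sense();y=s['tcp_rot'][2];print("turned %.3f"%np.radians((169.3-y)%360),"tq",s['wrist_torque'].round(3),"f",s['ft_force'].round(1),"t",s['time'],s['finger_gap'].round(1),s['tool_pos'].round(1))
E
python3 -m crank '[[0,0,0,0.06,1],[0,0,0,0.12,1],[0,0,0,0.18,1],[0,0,0,0.24,1],[0,0,0,0.3,1]]' >/dev/null; python3 t.py
python3 -m crank '[[0,0,0,0.08,1],[0,0,0,0.16,1],[0,0,0,0.24,1],[0,0,0,0.32,1]]'>/dev/null; python3 t.py
python3 -m crank '[[0,0,0,0.06,1],[0,0,0,0.12,1],[0,0,0,0.18,1],[0,0,0,0.2,1]]'>/dev/null; python3 t.py
```

```text
Traceback (most recent call last):
  File "t.py", line 2, in <module>
    s=sense();y=s['tcp_rot'][2];print("turned %.3f"%np.radians((169.3-y)%360),"tq",s['wrist_torque'].round(3),"f",s['ft_force'].round(1),"t",s['time'],s['finger_gap'].round(1),s['tool_pos'].round(1))
                                                                                                                                                       ^^^^^^^^^^^^^^^^^^^^^
AttributeError: 'float' object has no attribute 'round'
Traceback (most recent call last):
  File "t.py", line 2, in <module>
    s=sense();y=s['tcp_rot'][2];print("turned %.3f"%np.radians((169.3-y)%360),"tq",s['wrist_torque'].round(3),"f",s['ft_force'].round(1),"t",s['time'],s['finger_gap'].round(1),s['tool_pos'].round(1))
                                                                                                                                                       ^^^^^^^^^^^^^^^^^^^^^
AttributeError: 'float' object has no attribute 'round'
Traceback (most recent call last):
  File "t.py", line 2, in <module>
    s=sense();y=s['tcp_rot'][2];print("turned %.3f"%np.radians((169.3-y)%360),"tq",s['wrist_torque'].round(3),"f",s['ft_force'].round(1),"t",s['time'],s['finger_gap'].round(1),s['tool_pos'].round(1))
                                                                                                                                                       ^^^^^^^^^^^^^^^^^^^^^
AttributeError: 'float' object has no attribute 'round'
```

```bash
sed -i "s/s\['finger_gap'\].round(1)/s['finger_gap']/" t.py; python3 t.py
python3 -m crank '[[0,0,0,0.03,1],[0,0,0,0.04,1]]'>/dev/null; python3 t.py
python3 -c "
from h import *
p,d=snapshot('scene');cv2.imwrite('pics/s1.png',cv2.resize(p[150:225,235:335,::-1],None,fx=6,fy=6))"
```

```text
turned 1.282 tq [-1.173  1.296  0.106] f [-7.8 -7.7 12.5] t 5.55 10.759135293951893 [495.2  29.5  72.5]
turned 1.321 tq [-1.188  1.326  0.084] f [-8.  -7.7 12.4] t 5.75 11.237257366000692 [495.1  29.5  72.5]
```

View pics/s1.png

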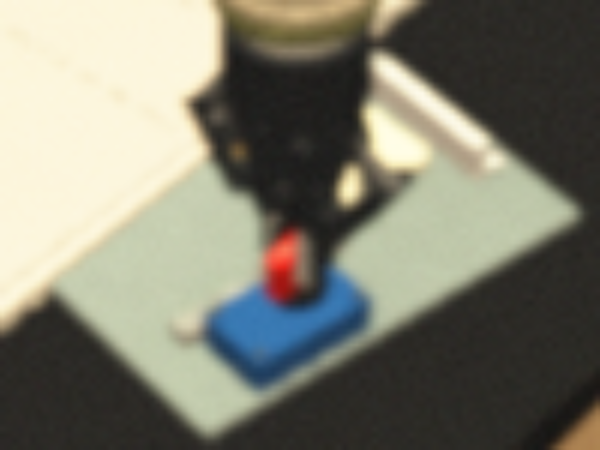

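The scene view shows the gripper still on the red bar at about (285,265) in the crop, with the pad near (400,140) next to the fence. The free-turning torque is about 0.09 N m. From here I advance in small feeling steps.

```bash
for i in 1; do
python3 -m crank '[[0,0,0,0.04,1],[0,0,0,0.05,1]]'>/dev/null; python3 t.py
python3 -m crank '[[0,0,0,0.04,1],[0,0,0,0.05,1]]'>/dev/null; python3 t.py
python3 -m crank '[[0,0,0,0.04,1],[0,0,0,0.05,1]]'>/dev/null; python3 t.py
done
```

```text
turned 1.371 tq [-1.176  1.38   0.058] f [-8.5 -8.1 12.5] t 6.0 11.44364922450113 [495.1  29.5  72.5]
turned 1.422 tq [-1.189e+00  1.457e+00  1.000e-03] f [-8.  -7.3 12. ] t 6.2 11.399180576991204 [495.1  29.5  72.5]
turned 1.472 tq [-1.237  1.424  0.092] f [-9.3 -7.1 12.9] t 6.4 11.677243645178786 [495.   29.5  72.5]
```

```bash
cat > t.py <<'E'
from h import *
T=[]
for i in range(4):
    s=sense();T.append(np.r_[s['wrist_torque'],s['ft_force']]);snapshot("top")
y=s['tcp_rot'][2];T=np.array(T);print("turned %.3f"%np.radians((169.3-y)%360),"tz",T[:,2].round(3),"mean",T[:,2].mean().round(3),T.mean(0).round(2),"t",s['time'])
E
python3 t.py
python3 -m crank '[[0,0,0,0.04,1],[0,0,0,0.05,1]]'>/dev/null; python3 t.py
python3 -m crank '[[0,0,0,0.04,1],[0,0,0,0.05,1]]'>/dev/null; python3 t.py
python3 -m crank '[[0,0,0,0.04,1],[0,0,0,0.05,1]]'>/dev/null; python3 t.py
```

```text
turned 1.470 tz [ 0.092 -0.016  0.044  0.005] mean 0.031 [-1.2   1.44  0.03 -8.71 -7.12 13.09] t 6.55
turned 1.520 tz [ 0.094 -0.057 -0.035 -0.066] mean -0.016 [-1.23  1.5  -0.02 -8.79 -7.37 12.88] t 6.95
turned 1.570 tz [ 0.107 -0.033 -0.04   0.014] mean 0.012 [-1.220e+00  1.550e+00  1.000e-02 -9.350e+00 -7.070e+00  1.435e+01] t 7.35
turned 1.620 tz [ 0.101 -0.012 -0.022 -0.015] mean 0.013 [-1.21e+00  1.58e+00  1.00e-02 -9.92e+00 -6.89e+00  1.40e+01] t 7.75
```

```bash
sed -i 's/range(4)/range(3)/' t.py
python3 -m crank '[[0,0,0,0.04,1],[0,0,0,0.05,1]]'>/dev/null; python3 t.py
python3 -m crank '[[0,0,0,0.04,1],[0,0,0,0.05,1]]'>/dev/null; python3 t.py
python3 -m crank '[[0,0,0,0.04,1],[0,0,0,0.05,1]]'>/dev/null; python3 t.py
```

```text
turned 1.671 tz [0.06  0.015 0.013] mean 0.029 [-1.2   1.61  0.03 -9.73 -6.88 14.15] t 8.1
turned 1.721 tz [ 0.062  0.017 -0.033] mean 0.015 [ -1.19   1.7    0.02 -10.73  -6.76  14.77] t 8.45
turned 1.771 tz [ 0.036 -0.034 -0.003] mean -0.0 [ -1.18   1.73  -0.   -10.05  -6.48  14.8 ] t 8.8
```

```bash

python3 -m crank '[[0,0,0,0.04,1],[0,0,0,0.05,1]]'>/dev/null; python3 t.py
python3 -m crank '[[0,0,0,0.04,1],[0,0,0,0.05,1]]'>/dev/null; python3 t.py
python3 -m crank '[[0,0,0,0.04,1],[0,0,0,0.05,1]]'>/dev/null; python3 t.py
```

```text
turned 1.820 tz [ 0.064  0.011 -0.071] mean 0.002 [ -1.16   1.76   0.   -10.51  -7.04  14.94] t 9.15
turned 1.871 tz [ 0.014 -0.025 -0.048] mean -0.02 [ -1.18   1.81  -0.02 -11.05  -6.95  15.69] t 9.5
turned 1.921 tz [ 0.071 -0.024  0.029] mean 0.025 [ -1.15   1.88   0.03 -11.35  -6.74  15.52] t 9.85
```

```bash

python3 -m crank '[[0,0,0,0.04,1],[0,0,0,0.05,1]]'>/dev/null; python3 t.py
python3 -m crank '[[0,0,0,0.04,1],[0,0,0,0.05,1]]'>/dev/null; python3 t.py
python3 -c "
from h import *
p,d=snapshot('scene');q,d=snapshot('top');a=cv2.resize(p[150:225,235:335,::-1],(600,450),interpolation=2)
b=cv2.resize(q[155:245,245:365,::-1],(600,450),interpolation=2)
cv2.imwrite('pics/s2.png',cv2.resize(np.hstack([a,b]),(800,300)))"
```

```text
turned 1.970 tz [0.104 0.051 0.056] mean 0.07 [ -1.13   1.92   0.07 -11.2   -6.44  15.87] t 10.2
turned 2.020 tz [0.209 0.135 0.118] mean 0.154 [ -1.09   1.95   0.15 -11.77  -6.57  15.73] t 10.55
```

View pics/s2.png

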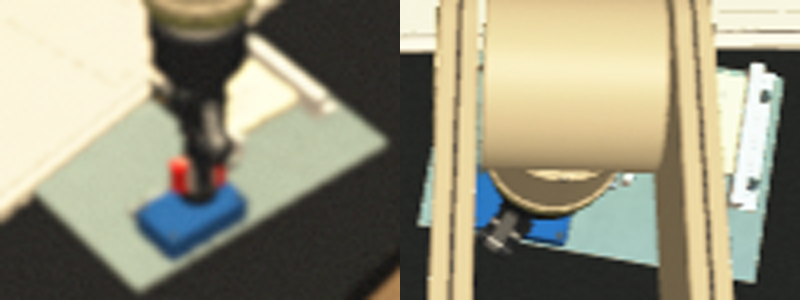

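The pad's right edge now lies along the fence (top crop, near x≈745). The torque climbs by about 0.08 N m per 0.05 rad, which matches the spring rate, so the pad has seated at about 1.95 rad. I press slightly more and hold.

```bash

python3 -m crank '[[0,0,0,0.02,1],[0,0,0,0.04,1],[0,0,0,0.04,1],[0,0,0,0.04,1],[0,0,0,0.04,1]]'>/dev/null; python3 t.py
```

```text
turned 2.060 tz [0.173 0.154 0.107] mean 0.145 [ -1.11   1.97   0.14 -11.7   -6.58  15.91] t 11.3
```

```bash

python3 -m crank '[[0,0,0,0.02,1],[0,0,0,0.03,1]]'>/dev/null; python3 t.py;python3 -m crank '[[0,0,0,0,1],[0,0,0,0,1],[0,0,0,0,1],[0,0,0,0,1]]'>/dev/null; python3 t.py
```

```text
turned 2.090 tz [0.293 0.272 0.213] mean 0.259 [ -1.08   1.99   0.26 -12.26  -6.04  16.28] t 11.65
turned 2.090 tz [0.135 0.246 0.211] mean 0.197 [ -1.1    1.98   0.2  -12.33  -6.19  16.21] t 12.2
```

```bash

python3 -m crank '[[0,0,0,-0.03,1],[0,0,0,-0.06,1],[0,0,0,-0.09,1],[0,0,0,-0.09,1]]'>/dev/null; python3 t.py
```

```text
turned 2.000 tz [0.206 0.156 0.165] mean 0.175 [ -1.14   1.98   0.18 -11.62  -6.49  15.74] t 12.75
```

```bash
python3 t.py; python3 -m crank '[[0,0,0,0,1]]'; python3 t.py; python3 -m crank '[[0,0,0,-0.02,1],[0,0,0,-0.02,1]]'>/dev/null; python3 t.py
```

```text
turned 2.000 tz [0.125 0.17  0.165] mean 0.153 [ -1.14   1.97   0.15 -11.86  -6.11  16.01] t 12.9
time: 13.05
tool_pos: [494.6, 29.6, 72.5]
tcp_rot: [-180.0, 0.2, 54.7]
ft_force: [-11.2, -6.4, 16.2]
finger_gap: 11.2
grip_force: 72.2
turned 2.000 tz [0.151 0.153 0.134] mean 0.146 [ -1.13   1.91   0.15 -11.4   -6.59  15.84] t 13.15
turned 1.980 tz [0.16  0.146 0.118] mean 0.141 [ -1.14   1.91   0.14 -11.5   -6.71  15.78] t 13.5
```

```bash
python3 -m crank '[[0,0,0,-0.02,1],[0,0,0,-0.02,1]]'>/dev/null; python3 t.py; python3 -m crank '[[0,0,0,-0.02,1],[0,0,0,-0.02,1]]'>/dev/null; python3 t.py
```

```text
turned 1.960 tz [0.025 0.16  0.099] mean 0.095 [ -1.13   1.89   0.09 -11.18  -6.53  15.6 ] t 13.85
turned 1.940 tz [0.084 0.04  0.098] mean 0.074 [ -1.14   1.86   0.07 -11.5   -6.38  15.66] t 14.2
```

```bash
python3 -m crank '[[-0.03,-0.02,-0.04,0,1],[-0.06,-0.04,-0.08,0,1],[-0.06,-0.04,-0.08,0,1]]' 20; python3 t.py
```

```text
time: 14.55
tool_pos: [494.4, 29.5, 72.6]
tcp_rot: [180.0, 0.1, 58.1]
ft_force: [-3.1, -5.5, 3.7]
finger_gap: 11.7
grip_force: 70.4
turned 1.940 tz [0.059 0.11  0.066] mean 0.078 [-0.89  0.54  0.08 -3.4  -4.91  4.1 ] t 14.65
```

```bash
python3 -m crank '[[0,0,0,0,1.3],[0,0,0,0,1.5],[0,0,0,0,1.8],[0,0,0,0,2.5],[0,0,0,0,4],[0,0,0,0,5],[0,0,0,0,5],[0,0,-3,0,5],[0,0,-7,0,5],[0,0,-12,0,5],[0,0,-16,0,5]]' 20
python3 -m crank '[[0,3,-4,0,5],[-4,-4,-6,0,5]]' >/dev/null; python3 -c "
from h import *
print(sense()['tool_pos'],sense()['ft_force'])"
```

```text
time: 15.8
tool_pos: [494.7, 30.4, 234.8]
tcp_rot: [179.9, -0.0, 58.1]
ft_force: [1.4, -1.0, 0.7]
finger_gap: 50.0
grip_force: 0.0
[479.93951939  14.48434479 286.13656216] [-2.62585173  0.36585262 -0.22147894]
```

```bash
python3 -m crank '[[-36,7.5,0,0,5],[-36,7.5,0,0,5],[-36,7.5,0,0,5],[-36,7.5,0,0,5],[-36,7.5,0,0,5],[-36,7.5,0,0,5],[-36,7.5,0,0,5],[-36,7.5,0,0,5],[-36,7.5,0,0,5],[-36,7.5,0,0,5]]'
python3 - <<'E'
from m import *
p,d=snapshot('top');cv2.imwrite('pics/c2.png',cv2.resize(p[155:245,245:365,::-1],None,fx=6,fy=6,interpolation=2))
m=mask(p,"red",BT);v,u=np.nonzero(m);X=bydepth("top",np.c_[u,v],d);X=X[X[:,2]>66]
print(cv2.minAreaRect(X[:,:2].astype(np.float32)))
E
```

```text
time: 17.0
tool_pos: [345.2, -328.9, 284.0]
tcp_rot: [-180.0, -0.0, 58.1]
ft_force: [-0.0, 0.4, 0.4]
finger_gap: 49.9
grip_force: 0.0
((413.7454833984375, 45.27587890625), (40.84466552734375, 190.96148681640625), 79.2964859008789)
```

View pics/c2.png

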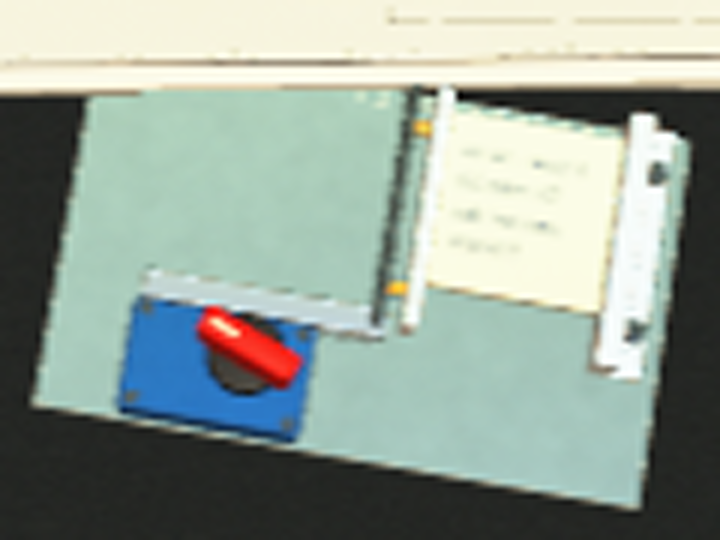

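The final view shows the pad's right edge flush and parallel along the fence at about x 605–625. The guide plate (440,100)–(410,330) lies along its left edge, and the knob bar is at about 60°, as commanded. At release there was still a light positive load (0.08 N m), and the robot is now clear.

```bash
python3 -c "
from bench import hand_in
print(hand_in())"
```

```text
the job is handed in; nothing more can be done
None
```

I broke the knob loose, turned it until the pad seated square against the fence at about 1.95 rad, pressed it home lightly at roughly 10 N, eased off to leave the guide resting on the pad, let go and handed the job in; I never steered near the mug, glue stick or clip, and the verdict was not shown.

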